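# Dock the open adapter tray in the tester

### The job

Carry the open steel tray, whose upright blade is its handle, to the blue tester: keep it level with all its loose adapters in it, and lower it into the round well rather than dropping it in. Turn it there until its four feet find the gaps in the key ring and it sits fully home on the well's floor, and let go. Leave the other things on the desk where they are.

Things in the scene. Friction and masses are not known exactly. Their poses are not given: they have to be found in the camera images.
- caddy: open round steel tray with loose adapters in it, about 0.3 kg, 110 mm across, rim 34 mm high, wall 3 mm, inner floor 11 mm above the underside of its feet. It stands on four feet 9 mm high, 10 mm wide around and 12 mm long outwards, centred 44 mm from the axis at 45, 135, 225 and 315 degrees from its x. Origin: on the axis at the underside of the feet, z up
- blade_top (a point): top centre of the upright steel blade in the tray's middle, by which it is carried and turned, 91 mm above the tray's origin; axes as the tray's. The blade is 10 mm thick (along y), 30 mm wide (along x) and plain down to the tray's floor
- tester: matte blue tester, a fixed box 200 (x) x 220 (y) x 40 mm with a round well on top. Lowered off-centre or turned too little, the tray may hang with one side on the key ring, slightly tilted: a small loose wiggle frees it. Origin: centre of its underside, z up
- collar (a point): centre of the well's mouth, 22 mm above the well's floor: the top of the grey collar, 116 mm inside and 132 mm outside diameter. The tray has 3 mm play all round in it. With its feet on the key ring the tray stands 6 mm above home and is already inside the collar. Turned to within about 0.08 rad of the gaps it drops home by its own weight, if not clamped, and then turns no further
- well (a point): centre of the well's floor, axes as the tester's. On it is a fixed aluminium key ring, 6 mm high, 35 to 53 mm from the axis, with four gaps 18 mm wide for the feet, at 45, 135, 225, 315 degrees from this x plus one untold offset between -0.5 and 0.5 rad, new each time: look from above or find it by touch. Home: feet on this floor, the tray's origin at this point
- adapter0: one of five loose dark steel adapters in the tray: a disc 18 mm across, 8 mm high with a nozzle 10 mm across, 6 mm high on top; 16 g. Origin: centre of the disc's underside
- adapter0_mid (a point): middle of adapter0, 6 mm above its origin
- adapter1: one of five loose dark steel adapters in the tray: a disc 18 mm across, 8 mm high with a nozzle 10 mm across, 6 mm high on top; 16 g. Origin: centre of the disc's underside
- adapter1_mid (a point): middle of adapter1, 6 mm above its origin
- adapter2: one of five loose dark steel adapters in the tray: a disc 18 mm across, 8 mm high with a nozzle 10 mm across, 6 mm high on top; 16 g. Origin: centre of the disc's underside
- adapter2_mid (a point): middle of adapter2, 6 mm above its origin
- adapter3: one of five loose dark steel adapters in the tray: a disc 18 mm across, 8 mm high with a nozzle 10 mm across, 6 mm high on top; 16 g. Origin: centre of the disc's underside
- adapter3_mid (a point): middle of adapter3, 6 mm above its origin
- adapter4: one of five loose dark steel adapters in the tray: a disc 18 mm across, 8 mm high with a nozzle 10 mm across, 6 mm high on top; 16 g. Origin: centre of the disc's underside
- adapter4_mid (a point): middle of adapter4, 6 mm above its origin
- clip: bystander: flat silver streamer clip, 50 x 22 x 12 mm, between tray and tester; origin centre of underside
- otoscope: bystander: black otoscope head standing on its base, 38 mm across, 50 mm high, between tray and tester; origin centre of underside
- tiptin: bystander: shut round steel tip tin, 64 mm across, 41 mm high, at a side of the desk; origin centre of underside
- spray: bystander: white bottle, 48 mm across, 130 mm high, at a side of the desk; origin centre of underside
- brush: bystander: small brush, 140 mm long, lying at the back of the desk; its handle lies to its -x
- stand: bystander: fixed clear acrylic slotted stand, 50 x 160 mm, about 60 mm high, with five upright ear molds, at the back of the desk; origin centre of underside
Not all that is in view belongs to the job. Leave any orange or pink look-alike of the caddy alone.

How it is judged:
By the outcome, as a careful person would: the job done as asked, in the order asked, and still so for the second after the job is handed in, with the robot touching nothing.
It also fails if it takes over 69 s, if anything falls off the work surface, if the arm or the gripper's body presses on something with over 40 N, if the wrist force passes 120 N, or if a joint passes its speed limit or range.

### The arm

A 7-joint arm with a two-finger parallel gripper is mounted at the origin on the work surface. World frame = base frame: x ahead of the robot, y to its left, z up, the work surface at z = 0. Lengths are in m, angles in rad, forces in N, time in s.
With the tool pointing down it reaches from about 0.4 to 0.875 m from the base axis. Payload 19.3 kg.
Tool frame: the origin (TCP) lies midway between the tips of the shut fingers; the grasp point (between the pads) lies 19 mm behind it; x points along the fingers, y is the direction in which the jaws open and shut, and the axes are right-handed (so a half turn about x gives the same grasp; the last joint's range is limited). The gripper opens to 85 mm and grips with 20 to 120 N. Pads are 22 mm wide; open, the fingers measure 114 mm over their backs; the gripper's body (76 mm by 85 mm) begins 54 mm behind the grasp point. The pads swing forward as they close: fully open they stand 13 mm farther back than shut.
Start: joints at [1.196, 0.521, -0.036, 1.599, 0.021, 1.021, -0.113], TCP at [0.188, -0.596, 0.231] pointing down, gripper open.
Joint ranges: [-2.91, 2.91], [-0.3, 2.13], [-1.5, 1.42], [0.17, 2.43], [-1.26, 4.41], [0.16, 1.93], [-2.52, 2.52]. Speed limits (rad/s): [1.89, 1.89, 2.39, 2.39, 3.01, 3.01, 3.01].

### API

Orientations are given as [roll, pitch, yaw] about the fixed x, y, z axes, in that order (R = Rz(yaw) Ry(pitch) Rx(roll)).
In Python, from workcell import bot gives the robot as it stands. The module is installed in compiled form; this text tells all that it offers.
- The arm moves only by the tool servo_tool, never from a script. Its argument "targets" is a list of rows, each an object of numbers: "x", "y", "z": the shift along the tool's x, y, z as a fraction of full scale; "wx", "wy", "wz": the turn, a rotation vector about the tool's x, y, z as a fraction of full scale. A call has 1 to 12 rows; each row is the pose to reach, as a shift and turn from the pose measured when the call began, along the tool's axes at that moment, turning the shorter way round; what a row does not reach only later rows make up. Full scale, the value 1, is 40 cm for a shift and 360 degrees for a turn. A row lasts 1/8 s, in which the tool goes at most 62.5 mm and 10.7 degrees, less where a joint would pass 70% of its speed; a pose out of reach is approached as far as the arm can. A call with a number of a shift or a turn outside -1 to 1 is refused whole. A call with a gripper value outside its range is refused whole. "grip" is the gripper command: -1 is shut, 1 is fully open, values between are in proportion, set as the call begins (left out, the last holds). The fingers move at their own pace and stop on an object; "squeeze" is the grip in N (left out, the last holds). Time passes only in rows, so rows that repeat a pose let the fingers close. It gives the time, the measured TCP pose, the force and the opening at its end, in the units of the state.
- bot.observe(): the state, without advancing time (a new reading comes with each control period).
- bot.grab_frame(name): name is "scene" or "top"; returns (picture, depth): 420x560x3 uint8, red, green, blue; 420x560 float32, m along the optical axis (not along the pixel's ray), 0 where there is no reading.
- bot.get_calibration(name): a dict with "intrinsics" (3x3 intrinsics, pixels), "R" (3x3) and "t" (3): a world point X has camera coordinates R X + t. Camera axes: x right, y down, z forward; pixel columns grow to the right and rows downward; lengths in m; the calibration is good to about 2 mm. A picture is of the moment at which its call begins. get_calibration takes no time and is no camera call.
- bot.job_done(): hands the job in, once; it reports no verdict.
Trained networks look in the newest picture that a camera, given by its name, has taken for a name from the list of things; names that differ only in an ending like _2 or _b are one class to them, and where a whole thing is asked for, a point or a joint stands for the part that bears it (a point fixed in the world has none). Each returns a list of dicts, best first, with "confidence" (0 to 1); they miss things now and then, are a little off and sometimes report something else, mostly with a low value. They report only what shows in the picture. A call takes as long as a camera call. They do not tell look-alikes from the thing itself.
- bot.trace(camera, target): "mask" (420x560 bool, what is visible of it) and "pixel" ([column, row] in pixels, amid what is visible of it).
The state is a dict: "clock": time; "qpos": joint angles; "qd": joint speeds; "joint_efforts": joint torques, N m; "position": TCP position; "tool_rot": TCP orientation; "force": force on the tool from outside, world axes, zero at the start; "moment": the same for the moment, N m; "grip_width": finger opening in m.
Only numpy, scipy, OpenCV 4.12 (cv2) and the standard library are available. Lean on these libraries where they do the work, as an engineer would, in place of code of your own. Each camera call takes 0.05 s, during which the arm holds its last target. There are 200 camera calls.

## Working session

There is one attempt and no reset: what is moved stays moved. The work goes in short steps, Python scripts to look and compute and a tool call to move; the robot and the scene stay as the last step left them, time stands still between calls to the robot, and variables do not carry over. Pictures are saved under pics/ and viewed, on a budget of 10 in all, crops included, one or two more only if the job needs it, and the job is handed in when it is done.

Besides the shell and the picture viewer there is one more tool, called after "Call:" as name(argument=value, ...) on one line, values as JSON. servo_tool: Moves the arm, as the interface text tells. Shift numbers are shares of 40 cm and turn numbers shares of 360 degrees, none past 1 either way. Its arguments: {"type":"object","properties":{"targets":{"type":"array"},"grip":{"type":"number"},"squeeze":{"type":"number"}},"required":["targets"]}

```bash
mkdir -p pics
cat > h.py <<'E'
import numpy as np, cv2
from workcell import bot
def shot(cam,fn=None):
    p,d=bot.grab_frame(cam)
    if fn: cv2.imwrite('pics/'+fn,cv2.cvtColor(p,cv2.COLOR_RGB2BGR))
    return p,d
def cloud(cam,d):
    c=bot.get_calibration(cam);K=np.array(c['intrinsics']);R=np.array(c['R']);t=np.array(c['t'])
    v,u=np.mgrid[:d.shape[0],:d.shape[1]]
    P=np.stack([(u-K[0,2])/K[0,0]*d,(v-K[1,2])/K[1,1]*d,d],-1)
    W=(P-t)@R
    W[d<=0]=np.nan
    return W
E
python3 - <<'E'
from h import *
s=bot.observe();print({k:np.round(v,3) for k,v in s.items()})
for cam in('top','scene'):
    p,d=shot(cam,cam+'0.png');W=cloud(cam,d);np.save(cam+'W.npy',W)
    for n in('caddy','blade_top','tester','collar','well','clip','otoscope','tiptin','spray'):
        for r in bot.trace(cam,n)[:3]:
            m=r['mask'];X=W[m];X=X[~np.isnan(X[:,0])]
            print(cam,n,round(r['confidence'],2),np.round(r['pixel']),m.sum(),np.round(np.median(X,0),3) if len(X) else '',np.round(X.max(0),3) if len(X) else '',np.round(X.min(0),3) if len(X) else '')
E
```

```text
{'clock': np.float64(0.0), 'qpos': array([ 1.196,  0.522, -0.036,  1.6  ,  0.021,  1.021, -0.113]), 'qd': array([-0.001, -0.   , -0.001, -0.002,  0.002,  0.001, -0.001]), 'joint_efforts': array([-2.0000e-03, -9.2712e+01,  1.9770e+00, -3.6993e+01,  1.7000e-02,
        8.0000e-03, -0.0000e+00]), 'position': array([ 0.187, -0.596,  0.231]), 'tool_rot': array([-1.494,  1.57 ,  1.952]), 'force': array([-0.59 , -0.612,  0.82 ]), 'moment': array([0.014, 0.04 , 0.028]), 'grip_width': np.float64(0.085)}
top caddy 0.93 [322. 218.] 1437 [ 0.557 -0.099  0.012] [ 0.611 -0.046  0.095] [ 0.501 -0.153 -0.005]
top caddy 0.84 [446. 255.] 1605 [ 0.454 -0.415  0.013] [ 0.516 -0.359  0.096] [ 0.402 -0.484 -0.005]
top caddy 0.81 [386. 250.] 1352 [ 0.473 -0.254  0.013] [ 0.535 -0.201  0.096] [ 0.42  -0.317 -0.002]
top blade_top 0.97 [448. 254.] 1515 [ 0.454 -0.416  0.013] [ 0.509 -0.359  0.096] [ 0.402 -0.482 -0.004]
top blade_top 0.96 [395. 308.] 1581 [ 0.321 -0.277  0.012] [ 0.375 -0.22   0.097] [ 0.269 -0.332  0.001]
top blade_top 0.67 [324. 216.] 1408 [ 0.556 -0.1    0.012] [ 0.618 -0.05   0.095] [ 0.5
[... 1801 characters left out ...]
 -0.496 -0.004]
scene tester 0.8 [343. 255.] 3721 [0.546 0.275 0.041] [0.655 0.398 0.069] [ 0.407  0.138 -0.   ]
scene tester 0.34 [285. 205.] 68 [ 0.492 -0.001  0.011] [0.514 0.013 0.019] [ 0.461 -0.015  0.001]
scene collar 0.72 [341. 254.] 3907 [0.545 0.274 0.041] [0.655 0.399 0.069] [ 0.383  0.13  -0.007]
scene well 0.67 [347. 258.] 4006 [0.543 0.274 0.041] [0.655 0.401 0.069] [ 0.4    0.13  -0.006]
scene clip 0.66 [284. 204.] 49 [ 0.489 -0.     0.012] [0.509 0.011 0.019] [ 0.468 -0.013  0.005]
scene otoscope 0.62 [229. 262.] 729 [ 0.787 -0.023  0.03 ] [0.806 0.054 0.062] [ 0.752 -0.103  0.001]
scene spray 0.66 [387. 311.] 388 [0.628 0.47  0.084] [0.641 0.498 0.134] [ 0.569  0.446 -0.001]
```

Run:
```python
import cv2
a=cv2.imread('pics/top0.png')
cv2.imwrite('pics/top0c.png',cv2.resize(a[130:340,100:500],None,fx=2,fy=2,interpolation=cv2.INTER_CUBIC))
```

```text
(no output)
```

View pics/top0c.png

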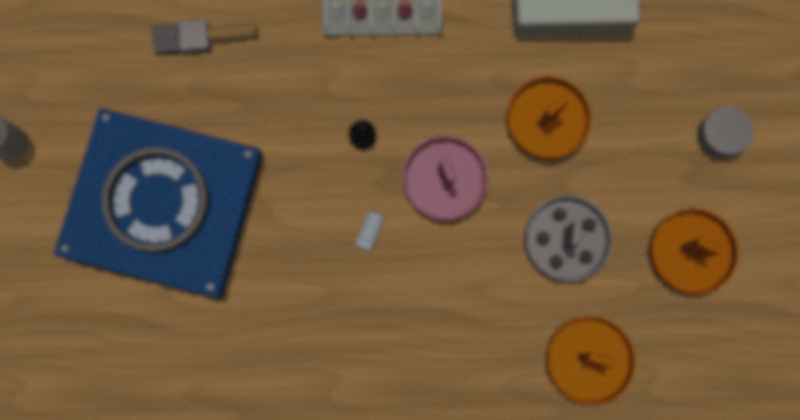

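View pics/scene0.png

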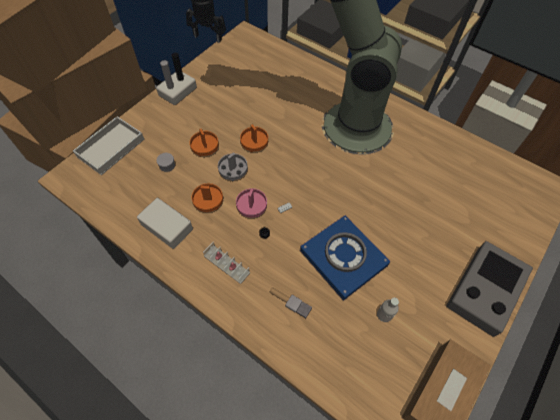

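The steel tray is at crop (567,240), i.e. full (383,250). The well is at crop (155,199), and four white key segments show with gaps between them. Pink and orange trays are decoys. Next I'll measure precisely.

```bash
cat > m.py <<'E'
from h import *
from scipy.optimize import least_squares
def circ(P,r=None):
    c=P.mean(0)
    f=least_squares(lambda q:np.hypot(P[:,0]-q[0],P[:,1]-q[1])-(q[2] if r is None else r),[c[0],c[1],.06],loss='soft_l1',f_scale=.002)
    return f.x
def sel(W,c,rad,lo,hi):
    X=W.reshape(-1,3);k=(np.hypot(X[:,0]-c[0],X[:,1]-c[1])<rad)&(X[:,2]>lo)&(X[:,2]<hi);return X[k]
def blade(W,c,lo=.05,hi=.105,rad=.04):
    B=sel(W,c,rad,lo,hi);u,s,v=np.linalg.svd(B[:,:2]-B[:,:2].mean(0));return B,np.round(B.mean(0),4),np.degrees(np.arctan2(v[0,1],v[0,0]))%180,s/np.sqrt(len(B))
E
python3 - <<'E'
from m import *
for cam in('top','scene'):
    W=np.load(cam+'W.npy')
    c=[.474,-.255]
    R=sel(W,c,.068,.026,.042);R=R[np.hypot(R[:,0]-c[0],R[:,1]-c[1])>.045]
    print(cam,'rim',len(R),circ(R),np.median(R[:,2]))
    B,m,a,s=blade(W,c);print('blade',len(B),m,a,s,B.min(0),B.max(0))
    T=sel(W,c,.04,.085,.105);print(' topblade',len(T),T.mean(0) if len(T) else '')
    c=[.53,.268]
    C=sel(W,c,.085,.054,.08);print('collar',len(C),circ(C),np.percentile(C[:,2],[5,50,95]))
    X=sel(W,c,.05,.03,.054);print('inside z',np.percentile(X[:,2],[5,25,50,75,95]))
    T=sel(W,c,.2,.033,.045)[:,:2].astype(np.float32);k=np.hypot(*(T-np.array(c)).T)>.07
    print('box',cv2.minAreaRect(T[k]))
# gaps from top image
for cam in('top','scene'):
    p=cv2.imread(f'pics/{cam}0.png').astype(float)
    k=bot.get_calibration(cam);K,R,t=map(np.array,(k['intrinsics'],k['R'],k['t']))
    W=np.load(cam+'W.npy');cc=circ(sel(W,[.53,.268],.085,.054,.08))
    th=np.radians(np.arange(0,360,1));pr=[]
    for r in(.041,.044,.047):
        X=np.stack([cc[0]+r*np.cos(th),cc[1]+r*np.sin(th),np.full(th.shape,.046)],1)@R.T+t
        uv=X@K.T;uv=(uv[:,:2]/uv[:,2:]).astype(np.float32)
        pr.append(cv2.remap(p.astype(np.float32),uv[None,:,0],uv[None,:,1],cv2.INTER_LINEAR)[0][:,2])
    s=np.mean(pr,0);f=(s*np.exp(-4j*th)).sum();print(cam,'gap angle mod90',(np.degrees(np.angle(-f))/-4)%90, np.round(s[::5]).astype(int))
E
```

```text
top rim 200 [ 0.47455925 -0.2550014   0.05323845] 0.033475000021240806
blade 89 [ 0.4736 -0.2534  0.0821] 171.9260324269934 [0.00923442 0.00319167] [ 0.45956289 -0.26207709  0.05173811] [ 0.48858465 -0.24862244  0.09627168]
 topblade 56 [ 0.47461567 -0.25479649  0.09069496]
collar 552 [0.53025608 0.26785265 0.06168754] [0.0557807  0.06161856 0.06632083]
inside z [0.03676806 0.03967546 0.04229455 0.04569449 0.04935759]
box ((0.5420388579368591, 0.3110155165195465), (0.3091188967227936, 0.2015867978334427), 74.45426940917969)
scene rim 129 [ 0.47275531 -0.25654353  0.0531769 ] 0.032910716924408105
blade 72 [ 0.4752 -0.2548  0.076 ] 171.51362513764371 [0.00942524 0.00313652] [ 0.45784438 -0.26374357  0.05024404] [ 0.48911555 -0.24901961  0.09586724]
 topblade 28 [ 0.47448659 -0.25546243  0.09095741]
collar 358 [0.53110684 0.26703494 0.06168059] [0.05537271 0.06226381 0.06654313]
inside z [0.03784676 0.04059707 0.04346046 0.04637452 0.05031321]
box ((0.5413474440574646, 0.3079432249069214), (0.30872076749801636, 0.20285716652870178), 74.11363220214844)
top gap angle mod90 35.11477576743239 [134 133 132 133 131 108  61  31  34  65 113 131 133 133 132 132 131 132
 132 131 132 132 117  72  35  31  56 103 130 133 133 133 134 133 133 134
 133 132 133 131 106  57  31  29  46  91 125 132 130 130 133 132 130 132
 132 129 130 132 125  92  46  29  32  59 106 130 132 131 133 135 133 133]
scene gap angle mod90 34.947567055130136 [170 165 166 170 168 114  46  35  36  66 149 173 175 169 170 173 171 170
 172 170 168 173 171 132  57  32  43 100 157 174 172 170 170 170 169 169
 172 170 169 175 158  67  32  36  57 125 172 174 169 165 172 170 167 171
 172 169 170 174 148  88  41  32  46 115 165 174 167 166 171 172 169 169]
```

```bash
cat > mv.py <<'E'
from h import *
from scipy.spatial.transform import Rotation as Ro
def goal(x,y,z,ydeg,p=True):
    """tool down, tool y axis at ydeg (world); prints row fractions from measured pose"""
    s=bot.observe();R0=Ro.from_euler('xyz',s['tool_rot'])
    a=np.radians(ydeg);yx=np.array([np.cos(a),np.sin(a),0]);X=np.array([0,0,-1.]);R1=Ro.from_matrix(np.stack([X,yx,np.cross(X,yx)],1))
    d=R0.inv().apply(np.array([x,y,z])-s['position'])/.4;w=(R0.inv()*R1).as_rotvec()/(2*np.pi)
    print('t',round(float(s['clock']),2),'pos',np.round(s['position'],4),'F',np.round(s['force'],2),'q7',round(float(s['qpos'][6]),2),'w',round(float(s['grip_width']),4))
    print('yaxis deg',np.degrees(np.arctan2(*R0.as_matrix()[[1,0],1])),'xaxis',np.round(R0.as_matrix()[:,0],3))
    print('xyz',np.round(d,4),'w',np.round(w,4),'mm',np.round(np.linalg.norm(d)*400))
E
python3 - <<'E'
from m import *
from mv import goal
for a in(81.7,-98.3): goal(.4745,-.2552,.16,a)
# ring centre+phase fit: match template
for cam in('top','scene'):
    p=cv2.imread(f'pics/{cam}0.png').astype(np.float32)[...,2]
    k=bot.get_calibration(cam);K,R,t=map(np.array,(k['intrinsics'],k['R'],k['t']))
    th=np.radians(np.arange(0,360,2));rr=np.arange(.030,.0571,.0015)
    G,T=np.meshgrid(rr,th)
    def samp(cx,cy):
        X=np.stack([cx+G*np.cos(T),cy+G*np.sin(T),np.full(T.shape,.046)],-1)@R.T+t
        uv=X@K.T;uv=(uv[...,:2]/uv[...,2:]).astype(np.float32)
        return cv2.remap(p,uv[...,0],uv[...,1],cv2.INTER_LINEAR)
    def cost(q):
        S=samp(q[0],q[1]);S=S/S.max()
        d=(T-q[2]+np.pi/4)%(np.pi/2)-np.pi/4
        sg=lambda v:1/(1+np.exp(-v/.001))
        M=sg(G-.035)*sg(.053-G)*sg(np.abs(G*np.sin(d))-.009)
        return -np.corrcoef(S.ravel(),M.ravel())[0,1]
    from scipy.optimize import minimize
    f=minimize(cost,[.530,.270,np.radians(35)],method='Nelder-Mead',options=dict(initial_simplex=[[.53,.27,.61],[.533,.27,.61],[.53,.267,.61],[.53,.27,.68]]))
    print(cam,f.x,np.degrees(f.x[2]),f.fun)
E
```

```text
t 1.0 pos [ 0.1876 -0.5962  0.2313] F [ 0.34 -0.57  0.13] q7 -0.11 w 0.0853
yaxis deg -72.53880669684148 xaxis [ 0. -0. -1.]
xyz [ 0.1783 -0.598  -0.9401] w [-0.4284  0.     -0.    ] mm 451.0
t 1.0 pos [ 0.1876 -0.5962  0.2313] F [ 0.34 -0.57  0.13] q7 -0.11 w 0.0853
yaxis deg -72.53880669684148 xaxis [ 0. -0. -1.]
xyz [ 0.1783 -0.598  -0.9401] w [ 0.0716 -0.     -0.    ] mm 451.0
top [0.53038215 0.26988356 0.61305503] 35.12546578910691 -0.942479562301875
scene [0.52958548 0.26768356 0.61058036] 34.98367748464991 -0.9416848161511756
```

Run:
```python
from h import *
W=np.load('sceneW.npy')
for r in((60,100,155,195),(120,160,190,270)):
    X=W[r[0]:r[1],r[2]:r[3]].reshape(-1,3);X=X[X[:,2]>.1];print(len(X),X.min(0) if len(X) else '',X.max(0) if len(X) else '')
W=np.load('topW.npy').reshape(-1,3)
k=(W[:,2]>.12)&(np.abs(W[:,1])<.75)&(W[:,0]>.1)&(W[:,0]<.9);print(k.sum(),np.round(W[k][::40],2))
```

```text
215 [ 0.25812848 -0.72606133  0.10040062] [ 0.34288848 -0.69036521  0.17591186]
0  
149 [[ 0.63  0.48  0.13]
 [ 0.61  0.48  0.13]
 [ 0.18 -0.55  0.25]
 [ 0.18 -0.52  0.3 ]]
```

Call:
servo_tool(targets=[{"x": 0,"y": -0.598,"z": -0.94,"wx": 0.0716},{"x": 0,"y": -0.598,"z": -0.94,"wx": 0.0716},{"x": 0,"y": -0.598,"z": -0.94,"wx": 0.0716},{"x": 0,"y": -0.598,"z": -0.94,"wx": 0.0716}], grip=1)

```text
$.targets[0]: bad value
```

Call:
servo_tool(targets=[{"x": 0.0,"y": -0.598,"z": -0.94,"wx": 0.0716,"wy": 0.0,"wz": 0.0},{"x": 0.0,"y": -0.598,"z": -0.94,"wx": 0.0716,"wy": 0.0,"wz": 0.0},{"x": 0.0,"y": -0.598,"z": -0.94,"wx": 0.0716,"wy": 0.0,"wz": 0.0},{"x": 0.0,"y": -0.598,"z": -0.94,"wx": 0.0716,"wy": 0.0,"wz": 0.0}], grip=1)

```text
clock: 1.5
position: [0.3479, -0.4055, 0.2315]
tool_rot: [2.431, 1.57, -0.857]
force: [1.7, 0.2, -0.7]
grip_width: 0.0853
```

```bash
python3 -c "
from mv import *
goal(.4745,-.2552,.14,-98.3)"
```

```text
t 1.5 pos [ 0.3479 -0.4055  0.2315] F [ 1.66  0.21 -0.65] q7 -0.96 w 0.0853
yaxis deg -98.39534276199153 xaxis [ 0. -0. -1.]
xyz [ 0.2287 -0.418  -0.2581] w [-0.0003 -0.0001 -0.0001] mm 217.0
```

Call:
servo_tool(targets=[{"x": 0.08,"y": -0.2,"z": -0.12,"wx": 0.0,"wy": 0.0,"wz": 0.0},{"x": 0.15,"y": -0.3,"z": -0.19,"wx": 0.0,"wy": 0.0,"wz": 0.0},{"x": 0.2,"y": -0.38,"z": -0.235,"wx": 0.0,"wy": 0.0,"wz": 0.0},{"x": 0.2287,"y": -0.418,"z": -0.258,"wx": 0.0,"wy": 0.0,"wz": 0.0},{"x": 0.2287,"y": -0.418,"z": -0.258,"wx": 0.0,"wy": 0.0,"wz": 0.0},{"x": 0.2287,"y": -0.418,"z": -0.258,"wx": 0.0,"wy": 0.0,"wz": 0.0}])

```text
clock: 2.25
position: [0.4741, -0.2559, 0.1403]
tool_rot: [2.147, 1.57, -1.142]
force: [-0.9, -0.5, 0.9]
grip_width: 0.0853
```

```bash
python3 -c "
from mv import *
goal(.4745,-.2552,.05,-98.3)"
```

```text
t 2.25 pos [ 0.4741 -0.2559  0.1403] F [-0.87 -0.47  0.89] q7 -1.36 w 0.0853
yaxis deg -98.42846210587174 xaxis [ 0.    -0.001 -1.   ]
xyz [ 0.2258 -0.002  -0.0005] w [-0.0004 -0.0001 -0.0001] mm 90.0
```

Call:
servo_tool(targets=[{"x": 0.08,"y": -0.002,"z": 0.0,"wx": 0.0,"wy": 0.0,"wz": 0.0},{"x": 0.16,"y": -0.002,"z": 0.0,"wx": 0.0,"wy": 0.0,"wz": 0.0},{"x": 0.21,"y": -0.002,"z": 0.0,"wx": 0.0,"wy": 0.0,"wz": 0.0},{"x": 0.2258,"y": -0.002,"z": 0.0,"wx": 0.0,"wy": 0.0,"wz": 0.0},{"x": 0.2258,"y": -0.002,"z": 0.0,"wx": 0.0,"wy": 0.0,"wz": 0.0}])

```text
clock: 2.88
position: [0.4742, -0.2559, 0.0505]
tool_rot: [2.194, 1.569, -1.096]
force: [0.1, 0.2, -0.0]
grip_width: 0.0854
```

Call:
servo_tool(targets=[{"x": 0.0,"y": 0.0,"z": 0.0,"wx": 0.0,"wy": 0.0,"wz": 0.0},{"x": 0.0,"y": 0.0,"z": 0.0,"wx": 0.0,"wy": 0.0,"wz": 0.0},{"x": 0.0,"y": 0.0,"z": 0.0,"wx": 0.0,"wy": 0.0,"wz": 0.0},{"x": 0.0,"y": 0.0,"z": 0.0,"wx": 0.0,"wy": 0.0,"wz": 0.0},{"x": 0.0,"y": 0.0,"z": 0.0,"wx": 0.0,"wy": 0.0,"wz": 0.0},{"x": 0.0,"y": 0.0,"z": 0.0,"wx": 0.0,"wy": 0.0,"wz": 0.0},{"x": 0.0,"y": 0.0,"z": 0.0,"wx": 0.0,"wy": 0.0,"wz": 0.0},{"x": 0.0,"y": 0.0,"z": 0.0,"wx": 0.0,"wy": 0.0,"wz": 0.0}], grip=-1, squeeze=60)

```text
clock: 3.88
position: [0.4743, -0.2558, 0.0507]
tool_rot: [2.319, 1.569, -0.97]
force: [-1.6, 1.8, 5.5]
grip_width: 0.0093
```

```bash
python3 -c "
from mv import *
goal(.4745,-.2552,.2,-98.3);print(bot.observe()['moment'])
shot('top','top1.png');shot('scene','scene1.png')
a=cv2.imread('pics/top1.png')[170:300,320:450];b=cv2.imread('pics/scene1.png')[90:220,180:310]
cv2.imwrite('pics/g1.png',cv2.resize(np.hstack([a,b]),None,fx=3,fy=3))"
```

```text
t 3.88 pos [ 0.4743 -0.2558  0.0507] F [-1.62  1.8   5.55] q7 -1.37 w 0.0093
yaxis deg -98.48764963928876 xaxis [ 0.001 -0.001 -1.   ]
xyz [-0.3733 -0.0013 -0.0007] w [-0.0005 -0.0002 -0.0002] mm 149.0
[ 0.31098117  0.14053567 -0.05453282]
```

View pics/g1.png

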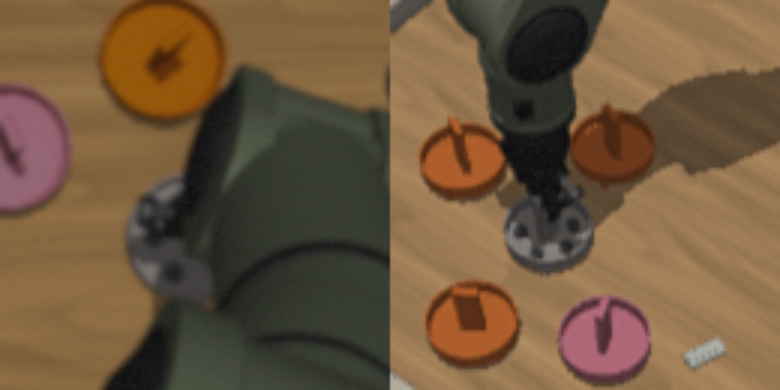

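The gripper holds the steel tray's blade (scene crop about 550,195), opening 9.3 mm. Next I'll lift smoothly.

Call:
servo_tool(targets=[{"x": -0.01,"y": 0.0,"z": 0.0,"wx": 0.0,"wy": 0.0,"wz": 0.0},{"x": -0.03,"y": 0.0,"z": 0.0,"wx": 0.0,"wy": 0.0,"wz": 0.0},{"x": -0.07,"y": 0.0,"z": 0.0,"wx": 0.0,"wy": 0.0,"wz": 0.0},{"x": -0.12,"y": 0.0,"z": 0.0,"wx": 0.0,"wy": 0.0,"wz": 0.0},{"x": -0.17,"y": 0.0,"z": 0.0,"wx": 0.0,"wy": 0.0,"wz": 0.0},{"x": -0.22,"y": 0.0,"z": 0.0,"wx": 0.0,"wy": 0.0,"wz": 0.0},{"x": -0.27,"y": 0.0,"z": 0.0,"wx": 0.0,"wy": 0.0,"wz": 0.0},{"x": -0.31,"y": 0.0,"z": 0.0,"wx": 0.0,"wy": 0.0,"wz": 0.0},{"x": -0.34,"y": 0.0,"z": 0.0,"wx": 0.0,"wy": 0.0,"wz": 0.0},{"x": -0.36,"y": 0.0,"z": 0.0,"wx": 0.0,"wy": 0.0,"wz": 0.0},{"x": -0.37,"y": 0.0,"z": 0.0,"wx": 0.0,"wy": 0.0,"wz": 0.0},{"x": -0.37,"y": 0.0,"z": 0.0,"wx": 0.0,"wy": 0.0,"wz": 0.0}])

```text
clock: 5.48
position: [0.4741, -0.2557, 0.1986]
tool_rot: [2.208, 1.569, -1.081]
force: [-1.6, -0.3, -3.6]
grip_width: 0.0094
```

```bash
python3 -c "
from mv import *
goal(.53,.269,.2,-100);print(bot.observe()['moment'])
goal(.53,.269,.2,-10)
from m import *
for c in('top','scene'):
    p,d=shot(c,c+'2.png');W=cloud(c,d);X=sel(W,[.4743,-.2558],.07,.135,.19);Y=X[np.abs(X[:,2]-.183)<.008];k=np.hypot(Y[:,0]-.4743,Y[:,1]+.2558)>.045
    print(c,len(X),circ(Y[k]) if k.sum()>20 else '',k.sum())
a=cv2.imread('pics/scene2.png')[60:190,170:320]
cv2.imwrite('pics/g2.png',cv2.resize(a,None,fx=4,fy=4))"
```

```text
t 5.47 pos [ 0.4741 -0.2557  0.1986] F [-1.56 -0.34 -3.59] q7 -1.35 w 0.0094
yaxis deg -98.48714212351949 xaxis [ 0.001 -0.001 -1.   ]
xyz [-0.005  -1.3179  0.0553] w [ 0.0042 -0.0001 -0.0002] mm 528.0
[ 0.00127071  0.00827936 -0.00624716]
t 5.47 pos [ 0.4741 -0.2557  0.1986] F [-1.56 -0.34 -3.59] q7 -1.35 w 0.0094
yaxis deg -98.48714212351949 xaxis [ 0.001 -0.001 -1.   ]
xyz [-0.005  -1.3179  0.0553] w [-2.458e-01  0.000e+00 -2.000e-04] mm 528.0
top 686 [ 0.47423969 -0.25446508  0.05326608] 124
scene 637 [ 0.4729592  -0.25627086  0.05338668] 125
```

View pics/g2.png

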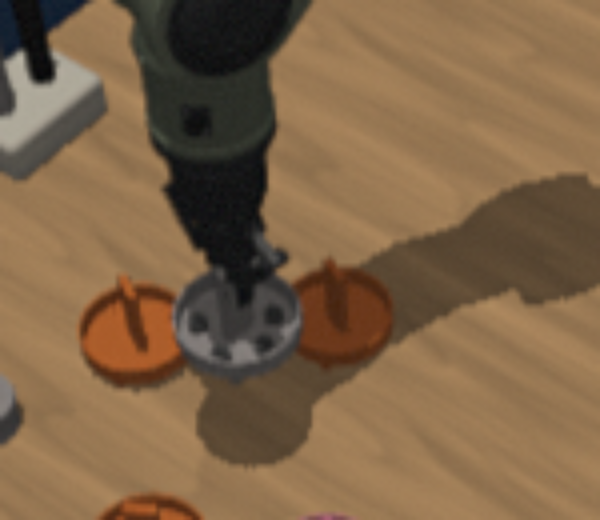

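The tray hangs level with all five adapters in it, at crop (238,322). Now the carry, with a gentle quarter turn so that joint 7 stays well inside its range (the feet are four-fold).

Call:
servo_tool(targets=[{"x": 0.0,"y": -0.01,"z": 0.0,"wx": -0.002,"wy": 0.0,"wz": 0.0},{"x": 0.0,"y": -0.04,"z": 0.0015,"wx": -0.007,"wy": 0.0,"wz": 0.0},{"x": 0.0,"y": -0.09,"z": 0.004,"wx": -0.016,"wy": 0.0,"wz": 0.0},{"x": 0.0,"y": -0.15,"z": 0.0065,"wx": -0.027,"wy": 0.0,"wz": 0.0},{"x": 0.0,"y": -0.22,"z": 0.009,"wx": -0.04,"wy": 0.0,"wz": 0.0},{"x": 0.0,"y": -0.29,"z": 0.012,"wx": -0.053,"wy": 0.0,"wz": 0.0},{"x": 0.0,"y": -0.36,"z": 0.015,"wx": -0.066,"wy": 0.0,"wz": 0.0},{"x": 0.0,"y": -0.43,"z": 0.018,"wx": -0.079,"wy": 0.0,"wz": 0.0},{"x": 0.0,"y": -0.49,"z": 0.021,"wx": -0.09,"wy": 0.0,"wz": 0.0},{"x": 0.0,"y": -0.54,"z": 0.023,"wx": -0.1,"wy": 0.0,"wz": 0.0},{"x": 0.0,"y": -0.57,"z": 0.024,"wx": -0.105,"wy": 0.0,"wz": 0.0},{"x": 0.0,"y": -0.58,"z": 0.0245,"wx": -0.107,"wy": 0.0,"wz": 0.0}])

```text
clock: 7.08
position: [0.4986, -0.0243, 0.198]
tool_rot: [1.108, 1.57, -1.509]
force: [0.6, -0.2, -4.2]
grip_width: 0.0094
```

```bash
python3 -c "
from mv import *
goal(.53,.269,.2,-9.9)"
```

```text
t 7.08 pos [ 0.4986 -0.0243  0.198 ] F [ 0.6  -0.22 -4.24] q7 -1.24 w 0.0094
yaxis deg -59.91033445375863 xaxis [ 0.    -0.001 -1.   ]
xyz [-0.0058 -0.5951 -0.4356] w [-1.389e-01  1.000e-04 -1.000e-04] mm 295.0
```

Call:
servo_tool(targets=[{"x": 0.0,"y": -0.012,"z": -0.009,"wx": -0.003,"wy": 0.0,"wz": 0.0},{"x": 0.0,"y": -0.042,"z": -0.031,"wx": -0.01,"wy": 0.0,"wz": 0.0},{"x": 0.0,"y": -0.09,"z": -0.066,"wx": -0.021,"wy": 0.0,"wz": 0.0},{"x": 0.0,"y": -0.15,"z": -0.11,"wx": -0.035,"wy": 0.0,"wz": 0.0},{"x": 0.0,"y": -0.22,"z": -0.161,"wx": -0.051,"wy": 0.0,"wz": 0.0},{"x": 0.0,"y": -0.29,"z": -0.212,"wx": -0.068,"wy": 0.0,"wz": 0.0},{"x": 0.0,"y": -0.36,"z": -0.264,"wx": -0.084,"wy": 0.0,"wz": 0.0},{"x": 0.0,"y": -0.43,"z": -0.315,"wx": -0.1,"wy": 0.0,"wz": 0.0},{"x": 0.0,"y": -0.5,"z": -0.366,"wx": -0.117,"wy": 0.0,"wz": 0.0},{"x": 0.0,"y": -0.555,"z": -0.406,"wx": -0.13,"wy": 0.0,"wz": 0.0},{"x": 0.0,"y": -0.585,"z": -0.428,"wx": -0.1365,"wy": 0.0,"wz": 0.0},{"x": 0.0,"y": -0.595,"z": -0.4355,"wx": -0.139,"wy": 0.0,"wz": 0.0}])

```text
clock: 8.57
position: [0.5298, 0.2696, 0.1975]
tool_rot: [-0.072, 1.57, -1.814]
force: [0.7, -2.0, -3.7]
grip_width: 0.0095
```

Call:
servo_tool(targets=[{"x": 0.0,"y": 0.0,"z": 0.0,"wx": 0.0,"wy": 0.0,"wz": 0.0},{"x": 0.0,"y": 0.0,"z": 0.0,"wx": 0.0,"wy": 0.0,"wz": 0.0}])

```text
clock: 8.82
position: [0.53, 0.2686, 0.1975]
tool_rot: [0.034, 1.569, -1.709]
force: [-0.2, -0.2, -3.8]
grip_width: 0.0091
```

```bash
python3 -c "
from mv import *
goal(.53,.269,.12,-9.9)
from m import *
s=bot.observe()['position'];z0=s[2]-.0507
for c in('top','scene'):
    p,d=shot(c,c+'3.png');W=cloud(c,d);X=sel(W,s[:2],.075,z0+.02,z0+.1);Y=X[np.abs(X[:,2]-z0-.034)<.008];k=np.hypot(Y[:,0]-s[0],Y[:,1]-s[1])>.045
    print(c,len(X),circ(Y[k],.0533) if k.sum()>20 else '',k.sum(),Y[k].min(0),Y[k].max(0))
a=cv2.imread('pics/top3.png')[150:290,110:250];b=cv2.imread('pics/scene3.png')[170:310,260:400]
cv2.imwrite('pics/g3.png',cv2.resize(np.hstack([a,b]),None,fx=2.8,fy=2.8))"
```

```text
t 8.82 pos [0.53   0.2686 0.1975] F [-0.16 -0.19 -3.79] q7 -1.0 w 0.0091
yaxis deg -9.873725882940303 xaxis [-0.    -0.002 -1.   ]
xyz [ 1.938e-01 -1.000e-04 -1.300e-03] w [ 0.0001  0.0003 -0.    ] mm 78.0Traceback (most recent call last):
  File "<string>", line 8, in <module>
    print(c,len(X),circ(Y[k],.0533) if k.sum()>20 else '',k.sum(),Y[k].min(0),Y[k].max(0))
                                                                  ~~~~~~~~^^^
    return umr_minimum(a, axis, None, out, keepdims, initial, where)
ValueError: zero-size array to reduction operation minimum which has no identity
```

Call:
servo_tool(targets=[{"x": 0.01,"y": 0.0,"z": -0.001,"wx": 0.0,"wy": 0.0,"wz": 0.0},{"x": 0.03,"y": 0.0,"z": -0.001,"wx": 0.0,"wy": 0.0003,"wz": 0.0},{"x": 0.06,"y": 0.0,"z": -0.001,"wx": 0.0,"wy": 0.0003,"wz": 0.0},{"x": 0.09,"y": 0.0,"z": -0.001,"wx": 0.0,"wy": 0.0003,"wz": 0.0},{"x": 0.12,"y": 0.0,"z": -0.001,"wx": 0.0,"wy": 0.0003,"wz": 0.0},{"x": 0.15,"y": 0.0,"z": -0.001,"wx": 0.0,"wy": 0.0003,"wz": 0.0},{"x": 0.17,"y": 0.0,"z": -0.001,"wx": 0.0,"wy": 0.0003,"wz": 0.0},{"x": 0.185,"y": 0.0,"z": -0.001,"wx": 0.0,"wy": 0.0003,"wz": 0.0},{"x": 0.195,"y": 0.0,"z": -0.001,"wx": 0.0,"wy": 0.0003,"wz": 0.0},{"x": 0.2,"y": 0.0,"z": -0.001,"wx": 0.0,"wy": 0.0003,"wz": 0.0},{"x": 0.2,"y": 0.0,"z": -0.001,"wx": 0.0,"wy": 0.0003,"wz": 0.0}])

```text
clock: 10.25
position: [0.5301, 0.269, 0.1176]
tool_rot: [2.591, 1.57, 0.848]
force: [0.6, -0.5, -3.6]
grip_width: 0.0095
```

```bash
python3 -c "
from mv import *
goal(.5304,.2685,.100,-9.9)
from m import *
s=bot.observe()['position'];z0=s[2]-.0507
p,d=shot('scene','scene4.png');W=cloud('scene',d);X=sel(W,s[:2],.075,z0+.02,z0+.1);Y=X[np.abs(X[:,2]-z0-.034)<.007];k=np.hypot(Y[:,0]-s[0],Y[:,1]-s[1])>.045
print(circ(Y[k],.0533),circ(Y[k]),k.sum())
cv2.imwrite('pics/g4.png',cv2.resize(cv2.imread('pics/scene4.png')[180:310,270:420],None,fx=4,fy=4))"
```

```text
t 10.25 pos [0.5301 0.269  0.1176] F [ 0.64 -0.52 -3.58] q7 -1.06 w 0.0095
yaxis deg -9.869557545380736 xaxis [ 0.  0. -1.]
xyz [0.0441 0.0009 0.001 ] w [ 0.0001 -0.0001 -0.    ] mm 18.0
[0.52939349 0.26803232 0.06      ] [0.52944279 0.26805096 0.05319057] 141
```

View pics/g4.png

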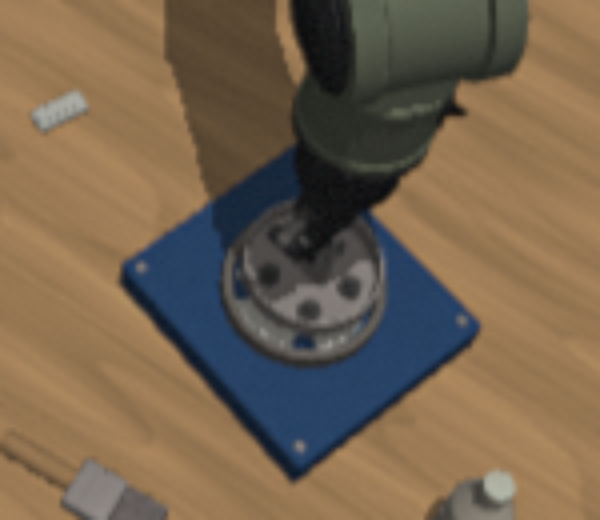

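The tray is centred over the well (crop 313,270), within 0.5 mm in the same camera. I'll lower it slowly.

Call:
servo_tool(targets=[{"x": 0.008,"y": 0.0,"z": 0.0,"wx": 0.0,"wy": 0.0,"wz": 0.0},{"x": 0.016,"y": 0.0,"z": 0.0,"wx": 0.0,"wy": 0.0,"wz": 0.0},{"x": 0.024,"y": 0.0,"z": 0.0,"wx": 0.0,"wy": 0.0,"wz": 0.0},{"x": 0.032,"y": 0.0,"z": 0.0,"wx": 0.0,"wy": 0.0,"wz": 0.0},{"x": 0.039,"y": 0.0,"z": 0.0,"wx": 0.0,"wy": 0.0,"wz": 0.0},{"x": 0.045,"y": 0.0,"z": 0.0,"wx": 0.0,"wy": 0.0,"wz": 0.0},{"x": 0.049,"y": 0.0,"z": 0.0,"wx": 0.0,"wy": 0.0,"wz": 0.0},{"x": 0.053,"y": 0.0,"z": 0.0,"wx": 0.0,"wy": 0.0,"wz": 0.0},{"x": 0.056,"y": 0.0,"z": 0.0,"wx": 0.0,"wy": 0.0,"wz": 0.0}])

```text
clock: 11.42
position: [0.5302, 0.269, 0.0953]
tool_rot: [2.495, 1.57, 0.752]
force: [-0.1, 0.2, -3.6]
grip_width: 0.0093
```

Call:
servo_tool(targets=[{"x": 0.003,"y": 0.0,"z": 0.0,"wx": 0.0,"wy": 0.0,"wz": 0.0},{"x": 0.005,"y": 0.0,"z": 0.0,"wx": 0.0,"wy": 0.0,"wz": 0.0}])

```text
clock: 11.68
position: [0.5301, 0.269, 0.0932]
tool_rot: [2.538, 1.57, 0.795]
force: [-0.2, -0.9, -3.2]
grip_width: 0.0092
```

Call:
servo_tool(targets=[{"x": 0.0025,"y": 0.0,"z": 0.0,"wx": 0.0,"wy": 0.0,"wz": 0.0},{"x": 0.004,"y": 0.0,"z": 0.0,"wx": 0.0,"wy": 0.0,"wz": 0.0},{"x": 0.005,"y": 0.0,"z": 0.0,"wx": 0.0,"wy": 0.0,"wz": 0.0}])

```text
clock: 12.05
position: [0.5302, 0.269, 0.0912]
tool_rot: [2.467, 1.57, 0.724]
force: [-0.1, 0.6, -3.3]
grip_width: 0.0091
```

Call:
servo_tool(targets=[{"x": 0.001,"y": 0.0,"z": 0.0,"wx": 0.0,"wy": 0.0,"wz": 0.0},{"x": 0.002,"y": 0.0,"z": 0.0,"wx": 0.0,"wy": 0.0,"wz": 0.0}])

```text
clock: 12.3
position: [0.5303, 0.269, 0.0907]
tool_rot: [2.165, 1.57, 0.422]
force: [-2.9, -2.3, 8.5]
grip_width: 0.0096
```

Contact came at exactly the expected home height (TCP 0.0907, upward force). I'll release and rise.

Call:
servo_tool(targets=[{"x": 0.0,"y": 0.0,"z": 0.0,"wx": 0.0,"wy": 0.0,"wz": 0.0},{"x": 0.0,"y": 0.0,"z": 0.0,"wx": 0.0,"wy": 0.0,"wz": 0.0},{"x": 0.0,"y": 0.0,"z": 0.0,"wx": 0.0,"wy": 0.0,"wz": 0.0},{"x": 0.0,"y": 0.0,"z": 0.0,"wx": 0.0,"wy": 0.0,"wz": 0.0},{"x": 0.0,"y": 0.0,"z": 0.0,"wx": 0.0,"wy": 0.0,"wz": 0.0},{"x": 0.0,"y": 0.0,"z": 0.0,"wx": 0.0,"wy": 0.0,"wz": 0.0}], grip=0.2)

```text
clock: 13.05
position: [0.5302, 0.269, 0.0907]
tool_rot: [2.222, 1.57, 0.478]
force: [0.7, 0.2, 0.2]
grip_width: 0.0514
```

Call:
servo_tool(targets=[{"x": -0.03,"y": 0.0,"z": 0.0,"wx": 0.0,"wy": 0.0,"wz": 0.0},{"x": -0.08,"y": 0.0,"z": 0.0,"wx": 0.0,"wy": 0.0,"wz": 0.0},{"x": -0.16,"y": 0.0,"z": 0.0,"wx": 0.0,"wy": 0.0,"wz": 0.0},{"x": -0.25,"y": 0.0,"z": 0.0,"wx": 0.0,"wy": 0.0,"wz": 0.0},{"x": -0.35,"y": 0.0,"z": 0.0,"wx": 0.0,"wy": 0.0,"wz": 0.0},{"x": -0.4,"y": 0.0,"z": 0.0,"wx": 0.0,"wy": 0.0,"wz": 0.0}])

```text
clock: 13.8
position: [0.5305, 0.2694, 0.2545]
tool_rot: [2.238, 1.566, 0.494]
force: [-0.5, -0.7, -0.5]
grip_width: 0.0511
```

```bash
python3 -c "
from mv import *
goal(.5,-.03,.25,-60)"
```

```text
t 13.8 pos [0.5305 0.2694 0.2545] F [-0.48 -0.69 -0.5 ] q7 -0.97 w 0.0511
yaxis deg -9.872299958638454 xaxis [ 0.004  0.002 -1.   ]
xyz [0.0094 0.053  0.7505] w [ 0.1392 -0.0006 -0.0003] mm 301.0
```

Call:
servo_tool(targets=[{"x": 0.01,"y": 0.05,"z": 0.1,"wx": 0.02,"wy": 0.0,"wz": 0.0},{"x": 0.01,"y": 0.05,"z": 0.2,"wx": 0.05,"wy": 0.0,"wz": 0.0},{"x": 0.01,"y": 0.05,"z": 0.3,"wx": 0.07,"wy": 0.0,"wz": 0.0},{"x": 0.01,"y": 0.05,"z": 0.42,"wx": 0.1,"wy": 0.0,"wz": 0.0},{"x": 0.01,"y": 0.05,"z": 0.54,"wx": 0.12,"wy": 0.0,"wz": 0.0},{"x": 0.01,"y": 0.05,"z": 0.65,"wx": 0.139,"wy": 0.0,"wz": 0.0},{"x": 0.01,"y": 0.05,"z": 0.75,"wx": 0.139,"wy": 0.0,"wz": 0.0},{"x": 0.01,"y": 0.05,"z": 0.75,"wx": 0.139,"wy": 0.0,"wz": 0.0},{"x": 0.01,"y": 0.05,"z": 0.75,"wx": 0.139,"wy": 0.0,"wz": 0.0}])

```text
clock: 14.92
position: [0.4991, -0.029, 0.2508]
tool_rot: [3.065, 1.565, 0.449]
force: [-0.6, 0.4, 0.6]
grip_width: 0.051
```

```bash
python3 -c "
from m import *
print(bot.observe()['clock'],bot.observe()['qd'].round(3))
s=[.5303,.269]
for c in('top','scene'):
    p,d=shot(c,c+'5.png');W=cloud(c,d);X=sel(W,s,.075,.06,.16);Y=X[np.abs(X[:,2]-.074)<.006];k=(np.hypot(Y[:,0]-s[0],Y[:,1]-s[1])>.045)&(np.hypot(Y[:,0]-s[0],Y[:,1]-s[1])<.058)
    Y=Y[k];A=np.c_[Y[:,:2]-s,np.ones(len(Y))];print(c,len(Y),circ(Y),'plane',np.linalg.lstsq(A,Y[:,2],rcond=None)[0])
    B,m,a,_=blade(W,s,.085,.15);T=B[B[:,2]>.126];print(m,a,'top z',np.median(T[:,2]),T.mean(0))
a=cv2.imread('pics/top5.png')[160:300,110:250];b=cv2.imread('pics/scene5.png')[185:325,275:415]
cv2.imwrite('pics/g5.png',cv2.resize(np.hstack([a,b]),None,fx=2.8,fy=2.8,interpolation=cv2.INTER_CUBIC))"
```

```text
14.925 [-0.017  0.011 -0.005  0.001  0.003 -0.003 -0.001]
top 208 [0.52955869 0.26909085 0.05323086] plane [-0.00022732  0.00559077  0.07372997]
[0.528 0.267 0.121] 83.23066637033646 top z 0.13180096105655684 [0.52955089 0.26930744 0.13180369]
scene 151 [0.52955095 0.267873   0.05318059] plane [ 0.00018256 -0.00353759  0.0734037 ]
[0.532  0.2689 0.1152] 81.74091036314579 top z 0.1315377920690994 [0.52989878 0.26742826 0.13141358]
```

View pics/g5.png

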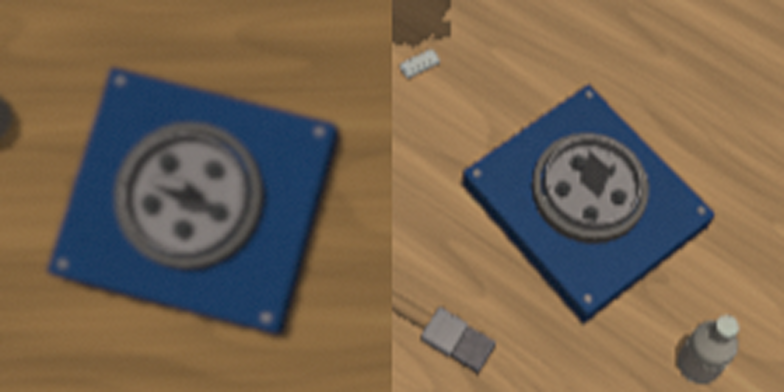

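Both views show the tray seated in the collar (top crop 190,195) with five adapters in it. The rim is level at z 0.074 and the blade top at 0.131, which are the home heights. I'm handing in.

```bash
python3 -c "
from h import *
print(bot.job_done())"
```

```text
the job is handed in; nothing more can be done
None
```

The steel tray now sits fully home in the blue tester's well, with all five adapters still in it. The job was handed in at about 15 s of the 69 s allowed; no verdict is reported.

- **How it went:** I gripped the tray by its blade, lifted it clear of the things on the desk and carried it level. I turned it about 90° on the way, lining its feet up with the gaps I had measured from the pictures. It then went straight past the key ring, so it needed no further turning in the well. It touched the floor at the expected height, and I let go and backed off.
- **Last checks:** Both cameras put the rim at z ≈ 0.0735 m (0.074 expected) and the blade top at about 0.1315 m (0.131 expected). Rim tilt measured under 0.006 rad, within the noise. The two cameras' readings of the tray's centre differ by about 1 mm, within the calibration error.
- **Not checked:** I did not re-measure the other things on the desk afterwards. Nothing touched them on the way that I could see, and the largest force readings were from the grasp and the touchdown (under 10 N).
- **One refused call:** My first move call was refused as badly formed (not all six numbers given), and nothing moved.

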